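# Hold the ring gauge's sprung jaw open for the waiting ring

## Task

The master ring lying on the square cork pad is the next to be measured in the bench gauge. Pull the gauge's spring-closed jaw out by its bar until the pointer stands on the mark for that ring (short line for the small ring, middle line for the medium one, long line for the large one), and finish still holding it there with the gripper so that a colleague can set the ring in. Leave the rings and the other things on the bench where they are.

Things in the scene. Friction and masses are not known exactly. Their poses are not given: they have to be found in the camera images.
- gauge: fixed bench gauge for rings: grey base 310 x 130 mm (from 140 mm in its +x to 170 mm in its -x) with a steel guide way, a dark fixed anvil block at its +x end (top 60 mm above the bench) and, on its +y side, a flat scale strip with three black mark lines. Origin: on the bench under the pull bar when the jaw is closed; z up; the jaw slides out along the gauge's own -x, roughly towards the robot.
- jaw (a joint): travel of the spring-closed jaw along the gauge's -x, in m: 0 = closed against the anvil, 0.110 = end stop. 0.050 puts the pointer on the short mark, 0.070 on the middle mark, 0.090 on the long mark. A spring pulls it shut: about 5 N at 0, 9 N at 0.050, 12 N at 0.090; it shuts when let go.
- pull_bar (a point): centre of the jaw's pull bar, moving with it: a level round bar 12 mm thick, 70 mm long along the gauge's y, 92 mm above the bench, on two upright 8 mm posts 54 mm apart. 50 mm free below its centre (slide top 42 mm above the bench). In the gauge's x it stands free: 80 mm to the jaw block on the anvil side (top 61 mm above the bench), nothing on the other side
- pointer (a point): tip line of the thin pointer on the jaw, over the scale strip, 31 mm above the bench; moves with the jaw. At the start it is 70 mm to the gauge's +x and 50 mm to its +y from the pull bar.
- mark_short (a point): point above the short mark (10 mm long line, 3 mm wide, across the scale strip), 50 mm from the closed pointer towards the gauge's -x, where the pointer must stand for the small ring
- mark_middle (a point): point above the middle mark (18 mm long line, 3 mm wide, across the scale strip), 70 mm from the closed pointer towards the gauge's -x, where the pointer must stand for the medium ring
- mark_long (a point): point above the long mark (26 mm long line, 3 mm wide, across the scale strip), 90 mm from the closed pointer towards the gauge's -x, where the pointer must stand for the large ring
- ring_small: loose polished steel master ring, outer diameter 45 mm, hole 25 mm, 20 mm high, lying flat; origin at the centre of its underside. It lies either on the cork pad or on the fir board
- ring_medium: loose polished steel master ring, outer diameter 65 mm, hole 40 mm, 20 mm high, lying flat; origin at the centre of its underside. It lies either on the cork pad or on the fir board
- ring_large: loose polished steel master ring, outer diameter 85 mm, hole 55 mm, 20 mm high, lying flat; origin at the centre of its underside. It lies either on the cork pad or on the fir board
- pad: fixed square cork pad 120 x 120 x 8 mm on the bench beside the gauge (left or right); exactly one ring, the next to be measured, lies on it. Origin: centre of its underside
- board: fixed fir storage board 230 x 110 x 8 mm on the gauge's other side; the two other rings lie on it. Origin: centre of its underside
- sine_bar: bystander: loose black sine bar 125 x 25 x 30 mm on two rollers, beyond the gauge; origin at the centre of its underside
- stopwatch: bystander: loose round nickel stopwatch lying flat, 54 mm across, 15 mm thick; origin at the centre of its underside
- template: bystander: loose brass roll contour template standing in a fir foot 50 x 130 mm, 105 mm high; origin at the centre of its underside
Things that resemble listed ones, but are neither listed nor needed, are in the scene too. Leave any blue or yellow look-alike of the ring_small alone.

How it is judged:
By the outcome, as a careful person would: the job done as asked, in the order asked, and still so for the second after the job is handed in, while the arm keeps its last pose, push and grip.
It also fails if it takes over 30 s, if anything falls off the work surface, if the arm or the gripper's body presses on something with over 40 N, if the wrist force passes 120 N, or if a joint passes its speed limit or range.

## Robot

A 6-joint arm with a two-finger parallel gripper is mounted at the origin on the work surface. World frame = base frame: x ahead of the robot, y to its left, z up, the work surface at z = 0. Lengths are in mm, angles in rad, forces in N, time in s.
With the tool pointing down it reaches from about 300 to 775 mm from the base axis. Payload 14.6 kg.
Tool frame: the origin (TCP) lies between the finger pads; the fingertips stand manip.tip_reach ahead of it and the grasp point (between the pads) lies 5 mm behind it (manip.tip_reach is the distance from the TCP to the fingertips, in mm); z points along the fingers, y is the line along which they close (so a half turn about z gives the same grasp; the last joint's range is limited). The gripper opens to 94 mm and grips with 3 to 60 N. Pads are 16 mm wide; open, the fingers measure 119 mm over their backs; the gripper's body (75 mm by 177 mm) begins 78 mm behind the grasp point.
Start: joints at [-1.411, 0.3, 1.521, -0, 1.321, -0.067], TCP at [123.667, -535.907, 219.446] pointing down, gripper open.
Joint ranges: [-3.03, 3.03], [-0.79, 2.21], [0.23, 2.52], [-1.04, 4.18], [0, 3.07], [-2.55, 2.55]. Speed limits (rad/s): [2.22, 2.22, 2.57, 3.14, 3.14, 3.14].

## Interface

Orientations are given as [roll, pitch, yaw] about the fixed x, y, z axes, in that order (R = Rz(yaw) Ry(pitch) Rx(roll)).
In Python, from cell import manip gives the robot as it stands. The module is installed in compiled form; this text tells all that it offers.
- The arm moves only by the shell command python3 -m creep 'ROWS' [FORCE]. ROWS is JSON, a list of rows, each a list of 3 entries, a list of its own where there are three numbers: the opening, from -1 (shut) to 1 (fully open), then the shift along the tool's x, y, z in cm, then the turn about the tool's z in units of 5 degrees (1.0 is 5 degrees). In form: [[grip, [tx, ty, tz], roll], ...]. A call has 1 to 12 rows; each row is the pose to reach, as a shift and turn from the pose commanded when the call began, along the tool's axes at that moment; what a row does not reach only later rows make up. A row lasts 1/10 s, in which the tool goes at most 50 mm and 8.59 degrees, less where a joint would pass 70% of its speed; a pose out of reach is approached as far as the arm can. A call with a gripper value outside its range is refused whole. The fingers move at their own pace and stop on an object; FORCE is the grip in N (left out, the last holds). Time passes only in rows, so rows that repeat a pose let the fingers close. It gives the time, the measured TCP pose, the force, the opening and the grip force at its end, in the units of the state.
- manip.read_state(): the state, without advancing time (a new reading comes with each control period).
- manip.camera(name): name is "scene" or "top" or "wrist"; returns the picture (480x640x3 uint8, red, green, blue); there is no depth.
- manip.camera_params(name): a dict with "fovy" (degrees; the focal length in pixels is half the picture's height over the tangent of half this angle, whatever the lens; pixels are square), "cx", "cy" (the principal point, pixels), "origin" and "attitude" of the camera in the world. Camera axes: x right, y down, z forward; pixel columns grow to the right and rows downward; lengths in mm; the calibration is good to about 2 mm. A picture is of the moment at which its call begins: read the wrist's pose just before it. camera_params takes no time and is no camera call; for the wrist camera it gives the pose at the moment of the call.
- manip.sign_off(): hands the job in; it is judged then, once.
The state is a dict: "clock": time; "joints": joint angles; "qd": joint speeds; "effort": joint torques, N m; "eef_pos": TCP position; "eef_rot": TCP orientation; "wrist_force": force on the tool from outside, world axes, zero at the start; "moment": the same for the moment, N m; "finger_gap": finger opening in mm; "finger_force": force on a finger pad.
Only numpy, scipy, OpenCV 4.12 (cv2) and the standard library are available. Lean on these libraries where they do the work, as an engineer would, in place of code of your own. Each camera call takes 0.05 s, during which the arm holds its last target. There are 200 camera calls.

## Working session

There is one attempt and no reset: what is moved stays moved. The work goes in short steps, Python scripts to look and compute and a shell command to move; the robot and the scene stay as the last step left them, time stands still between calls to the robot, and variables do not carry over. Pictures are saved under pics/ and viewed, at most 10 in all, crops included, and the job is handed in when it is done.

```bash
mkdir -p pics
python3 - <<'E'
from cell import manip
import cv2,numpy as np
for n in("top","scene"):
    im=manip.camera(n); cv2.imwrite(f"pics/{n}0.png",im[:,:,::-1]); print(n,manip.camera_params(n))
print(manip.tip_reach,manip.read_state())
E
```

```text
top {'fovy': 56.34999106075975, 'cx': 319.93666172337527, 'cy': 238.05862612203873, 'origin': array([ 463.16342002,   28.8863769 , 1050.01687099]), 'attitude': array([-3.02503471,  0.01794762, -1.54444253])}
scene {'fovy': 56.67999796122333, 'cx': 317.2591003799957, 'cy': 239.4781512788862, 'origin': array([1100.41374669,  479.24237553,  716.40691412]), 'attitude': array([-2.31115989,  0.00880927,  2.27242444])}
14.0 {'clock': 0.1, 'joints': array([-1.41062149e+00,  3.00418180e-01,  1.52152086e+00, -1.70348003e-05,
        1.32068827e+00, -6.65831510e-02]), 'qd': array([-9.58039584e-05, -6.57346279e-04, -2.19525745e-03,  3.07544359e-04,
        1.98376733e-03,  4.80261391e-04]), 'effort': array([ 3.93171149e-04, -5.32645512e+01, -3.53283048e+01,  7.09201279e-02,
        2.35098257e-02, -4.34110621e-05]), 'eef_pos': array([ 123.61775442, -535.70242258,  218.94082057]), 'eef_rot': array([-3.14055919e+00, -5.23759811e-05,  2.26762182e-01]), 'wrist_force': array([-0.71574258, -0.84747092,  0.62227381]), 'moment': array([ 0.02078554, -0.00631018,  0.03286664]), 'finger_force': 0.0, 'finger_gap': 94.27177328715392}
```

View pics/top0.png

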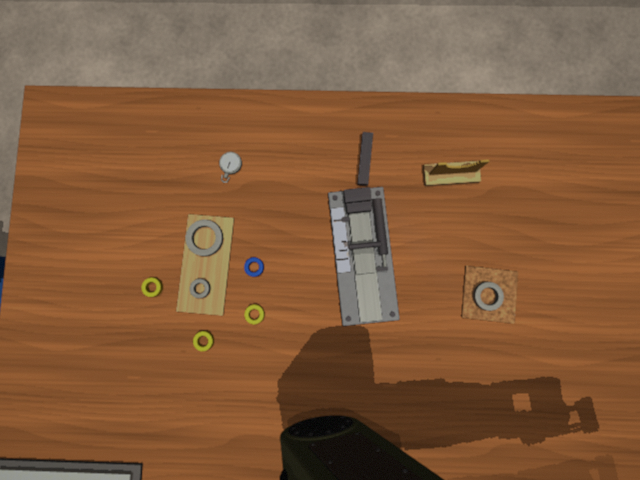

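View pics/scene0.png

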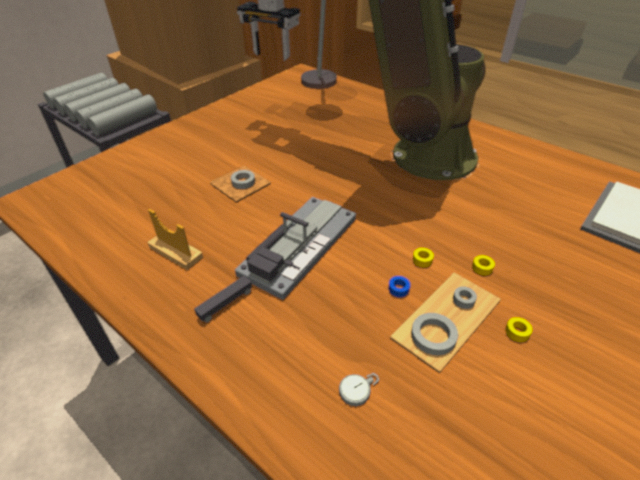

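The top view shows the gauge at about (363,255) px. The board holds a large ring (204,238) and a small one (200,288), and the cork pad at (490,295) holds one that looks medium. The scene view agrees. Next I'll enlarge the gauge in both views.

```bash
cat > h.py <<'E'
import numpy as np,cv2
from scipy.spatial.transform import Rotation as R
from cell import manip
def ray(p,u,v):
    f=240/np.tan(np.radians(p["fovy"])/2)
    d=R.from_euler("xyz",p["attitude"]).as_matrix()@np.array([(u-p["cx"])/f,(v-p["cy"])/f,1.])
    return np.array(p["origin"]),d/np.linalg.norm(d)
def onz(p,u,v,z):
    o,d=ray(p,u,v); return o+d*(z-o[2])/d[2]
def tri(a,b):
    A=np.zeros((3,3));y=np.zeros(3)
    for o,d in(a,b):
        P=np.eye(3)-np.outer(d,d);A+=P;y+=P@o
    x=np.linalg.solve(A,y)
    return x,[np.linalg.norm((np.eye(3)-np.outer(d,d))@(x-o)) for o,d in(a,b)]
E
python3 - <<'E'
from h import *
t=cv2.imread("pics/top0.png");s=cv2.imread("pics/scene0.png")
a=cv2.resize(t[180:330,310:420],None,fx=4,fy=4,interpolation=cv2.INTER_CUBIC)
b=cv2.resize(s[190:300,230:365],None,fx=5,fy=5,interpolation=cv2.INTER_CUBIC)
cv2.imwrite("pics/ca.png",a);cv2.imwrite("pics/cb.png",b)
p=manip.camera_params("top")
for n,(u,v) in dict(pad=(490,295),large=(204,238),small=(200,288)).items():
    w=t[v-24:v+24,u-24:u+24].astype(int); m=((w.max(2)-w.min(2))<25).astype(np.uint8)
    c=max(cv2.findContours(m,cv2.RETR_EXTERNAL,2)[0],key=cv2.contourArea)
    (x,y),r=cv2.minEnclosingCircle(c)
    q=[onz(p,u-24+x+d,v-24+y,28) for d in(-r-.5,r+.5)]
    print(n,(q[0]+q[1])/2,np.linalg.norm(q[0]-q[1]))
E
```

```text
pad [ 460.38107744 -329.63319457   28.        ] 70.15277793281786
large [577.13119997 317.99589578  28.        ] 87.37647029132289
small [462.28466042 321.78226149  28.        ] 48.65676563148761
```

View pics/ca.png

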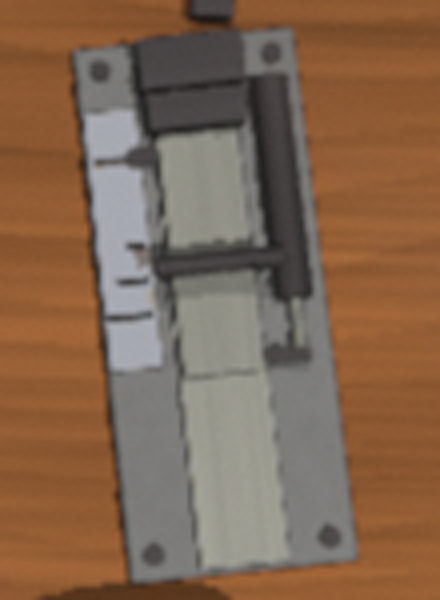

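View pics/cb.png

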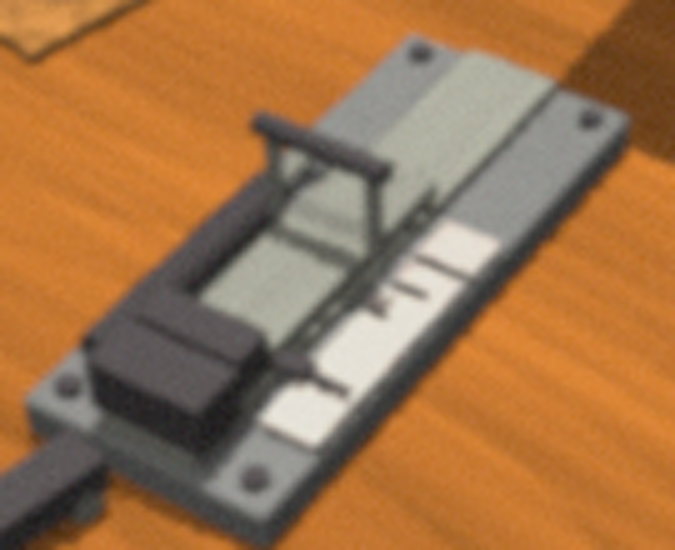

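The top crop shows the bar from (155,264) to about (285,256), the pointer tip line at y≈160, and marks at y≈246, 282 and 317, of which the middle one is at 282. The scene crop shows bar ends at (388,172) and (257,122). I'll triangulate the bar ends and base corners.

Run:
```python
from h import *
pt,ps=manip.camera_params("top"),manip.camera_params("scene")
T=lambda x,y:(310+(x+.5)/4-.5,180+(y+.5)/4-.5)
S=lambda x,y:(230+(x+.5)/5-.5,190+(y+.5)/5-.5)
pts=dict(barL=((155,264),(388,172)),barR=((285,256),(257,122)),c1=((75,50),(265,520)),c2=((293,30),(32,408)),c3=((355,556),(412,38)),c4=((132,582),(628,122)),ptr=((96,160),(346,392)),mid=((117,282),(424,296)),midi=((147,281),(392,281)))
P={}
for n,(a,b) in pts.items():
    x,e=tri(ray(pt,*T(*a)),ray(ps,*S(*b)));P[n]=x;print(n,x.round(1),np.round(e,1))
z=np.mean([P[c][2] for c in("c1","c2","c3","c4")]);print("z",z)
C=[onz(pt,*T(*pts[c][0]),z)for c in("c1","c2","c3","c4")]
ax=(C[0]+C[1]-C[2]-C[3])/2; ay=(C[0]+C[3]-C[1]-C[2])/2
print("L,W",np.linalg.norm(ax),np.linalg.norm(ay),"yaw",np.degrees(np.arctan2(ax[1],ax[0])),np.degrees(np.arctan2(-ay[0],ay[1])))
u=ax/np.linalg.norm(ax);print("origin",np.mean(C,0)+15*u, "barmid",(P['barL']+P['barR'])/2)
b=P['barL']-P['barR'];print(np.linalg.norm(b),np.degrees(np.arctan2(-b[0],b[1])))
```

```text
barL [560.  -12.6  94.5] [0.3 0.3]
barR [567.  -83.1  89.9] [1.1 1.1]
c1 [692.4  33.5  18.9] [0.2 0.2]
c2 [707.9 -93.7  12.6] [0.9 0.9]
c3 [ 405.  -132.8   18.7] [1.2 1.2]
c4 [386.7  -7.   16.4] [1.1 1.1]
ptr [625.7  19.5  31.8] [0.6 0.6]
mid [556.4   5.2  28.8] [1.5 1.5]
midi [557.7 -12.3  28.4] [1.9 1.9]
z 16.636263755590676
L,W 307.56051610432115 127.84981710648199 yaw 7.271776122521037 7.375886796481498
origin [562.5123857  -47.71496941  16.63626376] barmid [563.46740662 -47.84522255  92.18913511]
71.00323288013114 5.686154668038354
```

The pad ring is the medium one (about 67 mm; the other two are about 85 and 46), so the jaw goes to 0.070. The bar centre is at (563,-48,92) with gauge yaw of about 7.3°. The base size, bar height and bar length all check. I'll move above the bar.

```bash
python3 -m creep '[[1,[4,-2.8,0.5],-1.4],[1,[8,-5.6,1],-2.8],[1,[12,-8.4,1.5],-4.2],[1,[16,-11.2,2],-5.6],[1,[20,-14,2.5],-7],[1,[24,-16.8,3],-8.4],[1,[28,-19.6,3.5],-9.8],[1,[32,-22.4,4],-11.2],[1,[36,-25.2,4.5],-12.6],[1,[40,-28,5],-14],[1,[44,-30.8,5.5],-15.4],[1,[48,-33.6,6],-16.9]]'
python3 - <<'E'
from h import *
s=manip.read_state();x=s['eef_pos'];r=R.from_euler('xyz',s['eef_rot']).as_matrix()
print(s['eef_rot'],s['joints'].round(3),"shift cm",r.T@(np.array([562.9,-47.8,160])-x)/10,"yaw err deg",np.degrees(1.699-s['eef_rot'][2]))
E
```

```text
clock: 1.3
eef_pos: [516.8, -98.7, 159.1]
eef_rot: [-3.141, -0.0, 1.707]
wrist_force: [0.5, -1.1, 0.7]
finger_gap: 93.7
finger_force: 0.0
[-3.14135196e+00 -3.85727680e-05  1.70684947e+00] [-0.258  0.306  1.66  -0.     1.176 -0.394] shift cm [ 4.41747849  5.25887613 -0.09165545] yaw err deg -0.44974158909780015
```

```bash
python3 -m creep '[[1,[1.5,1.7,0],0],[1,[3,3.5,0],0],[1,[4.4,5.2,0],0.1],[1,[4.4,5.2,0],0.1],[1,[4.4,5.2,0],0.1]]'
python3 - <<'E'
from h import *
p=manip.camera_params("wrist");s=manip.read_state();im=manip.camera("wrist");cv2.imwrite("pics/w1.png",im[:,:,::-1])
print(s['eef_pos'],s['eef_rot'],p)
c,sn=np.cos(.128),np.sin(.128)
f=240/np.tan(np.radians(p["fovy"])/2);M=R.from_euler("xyz",p["attitude"]).as_matrix()
for n,q in dict(bar=(0,0,92),L=(0,35,92),Rr=(0,-35,92),ptr=(70,50,31),mid=(0,50,31)).items():
    w=np.array([562.9+c*q[0]-sn*q[1],-47.8+sn*q[0]+c*q[1],q[2]]);k=M.T@(w-p["origin"]);print(n,w.round(1),(f*k[0]/k[2]+p["cx"]).round(1),(f*k[1]/k[2]+p["cy"]).round(1))
E
```

```text
clock: 1.8
eef_pos: [561.3, -50.2, 159.0]
eef_rot: [-3.141, -0.0, 1.694]
wrist_force: [0.6, 0.2, -0.1]
finger_gap: 93.9
finger_force: 0.0
[561.27404548 -50.19023314 158.96668203] [-3.14059665e+00 -1.32993977e-04  1.69368859e+00] {'fovy': 58.377356196526385, 'cx': 317.74798956426, 'cy': 238.3368017980485, 'origin': array([551.18825095,  27.39289879, 323.74129637]), 'attitude': array([2.86935341e+00, 1.24560260e-03, 1.23152106e-01])}
bar [562.9 -47.8  92. ] 322.5 257.6
L [558.4 -13.1  92. ] 322.3 196.6
Rr [567.4 -82.5  92. ] 322.6 314.2
ptr [625.9  10.7  31. ] 425.6 158.1
mid [556.5   1.8  31. ] 321.5 158.6
```

View pics/w1.png

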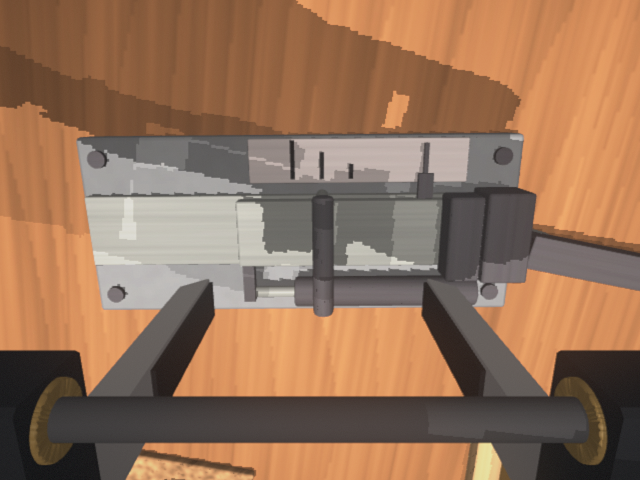

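The wrist view matches the estimates. The bar is centred at column 322 (rows 196–314), the pointer at 426, and the marks at 292, 321 and 350, the middle one at 321. I'll descend and grip.

```bash
python3 -m creep '[[1,[0.2,0.2,2],0],[1,[0.2,0.2,4],0],[1,[0.2,0.2,6],0],[1,[0.2,0.2,7.2],0],[1,[0.2,0.2,7.2],0],[-1,[0.2,0.2,7.2],0],[-1,[0.2,0.2,7.2],0],[-1,[0.2,0.2,7.2],0],[-1,[0.2,0.2,7.2],0],[-1,[0.2,0.2,7.2],0],[-1,[0.2,0.2,7.2],0],[-1,[0.2,0.2,7.2],0]]' 40
```

```text
clock: 3.05
eef_pos: [563.4, -47.9, 87.5]
eef_rot: [-3.142, -0.0, 1.693]
wrist_force: [-0.3, -0.3, 0.2]
finger_gap: 41.7
finger_force: 0.0
```

```bash
python3 -m creep '[[-1,[0,0,0],0],[-1,[0,0,0],0],[-1,[0,0,0],0],[-1,[0,0,0],0],[-1,[0,0,0],0],[-1,[0,0,0],0],[-1,[0,0,0],0],[-1,[0,0,0],0]]' 40
```

```text
clock: 3.85
eef_pos: [563.7, -47.9, 87.4]
eef_rot: [3.141, 0.0, 1.693]
wrist_force: [5.0, 0.4, -2.8]
finger_gap: 10.8
finger_force: 40.0
```

```bash
python3 -m creep '[[-1,[0,-0.7,0],0],[-1,[0,-1.4,0],0],[-1,[0,-2.1,0],0],[-1,[0,-2.8,0],0],[-1,[0,-3.5,0],0],[-1,[0,-4.2,0],0],[-1,[0,-4.9,0],0],[-1,[0,-5.6,0],0],[-1,[0,-6.3,0],0],[-1,[0,-7,0],0],[-1,[0,-7,0],0],[-1,[0,-7,0],0]]' 40;  python3 - <<'E'
from h import *
for n in("wrist","top"):
    im=manip.camera(n);cv2.imwrite(f"pics/{n}2.png",im[:,:,::-1])
print(manip.camera_params("wrist"))
E
```

```text
clock: 5.05
eef_pos: [494.6, -57.0, 87.5]
eef_rot: [3.139, 0.001, 1.693]
wrist_force: [9.7, -4.2, -8.6]
finger_gap: 10.6
finger_force: 40.0
{'fovy': 58.377356196526385, 'cx': 317.74798956426, 'cy': 238.3368017980485, 'origin': array([484.17563352,  20.7853874 , 252.15677716]), 'attitude': array([ 2.86803941e+00, -1.94152747e-03,  1.22226717e-01])}
```

View pics/wrist2.png

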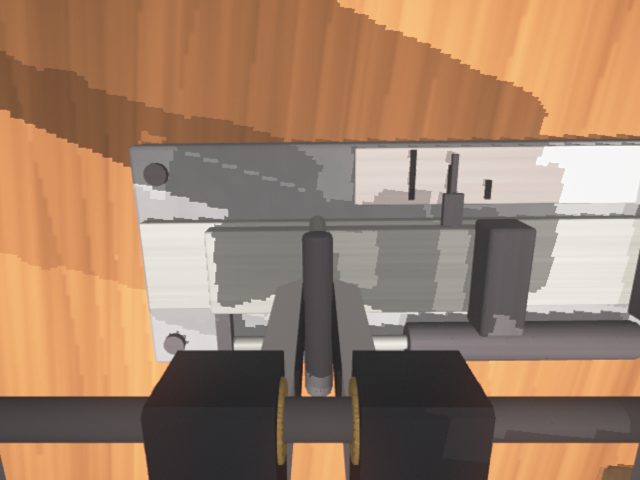

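The pointer at column 454 sits just right of the middle mark, which is partly hidden at about 450 (long mark 413, short mark 488). I'll measure the offset.

Run:
```python
from h import *
p=manip.camera_params("wrist");im=cv2.imread("pics/wrist2.png");g=cv2.cvtColor(im,6)
cv2.imwrite("pics/w2c.png",cv2.resize(im[140:230,395:505],None,fx=6,fy=6,interpolation=cv2.INTER_NEAREST))
for v in(157,162,170,178,184,188):print(v,g[v,405:500].tolist() if v in(157,188) else [(int(i)+405) for i in np.where(g[v,405:500]<110)[0]])
e=np.array([np.cos(.1275),np.sin(.1275),0])
o=np.array([562.9,-47.8,0])
for z in(18,20,22,24,26,28,29,30):
    a,b=[(onz(p,u,188,z)-o)@e for u in(413,488)];print(z,(b-a).round(2),((a+b)/2).round(2))
print("ptr",[((onz(p,u,170,31)-o)@e).round(2) for u in(454,455)],"TCP travel",(manip.read_state()['eef_pos']-o)@e)
```

```text
157 [214, 212, 188, 178, 175, 110, 63, 61, 63, 61, 66, 128, 200, 214, 213, 213, 212, 213, 212, 213, 212, 212, 212, 212, 211, 212, 211, 212, 212, 211, 211, 211, 212, 212, 212, 211, 211, 211, 211, 212, 209, 178, 162, 163, 164, 162, 112, 70, 90, 100, 100, 100, 97, 110, 189, 211, 210, 209, 210, 210, 209, 210, 210, 210, 210, 210, 210, 210, 210, 209, 210, 209, 210, 210, 209, 209, 209, 209, 209, 209, 209, 209, 209, 210, 209, 209, 209, 209, 208, 208, 209, 209, 207, 208, 207]
162 [411, 412, 413, 414, 415, 451, 452, 453, 454, 455, 456, 457]
170 [410, 411, 412, 413, 414, 415, 448, 449, 450, 451, 452, 453, 454, 455, 456]
178 [409, 410, 411, 412, 413, 414, 448, 449, 450, 451, 452, 453, 454, 455, 456]
184 [409, 410, 411, 412, 413, 414, 447, 448, 449, 450, 451, 452, 453, 454, 455, 456, 485, 486, 487, 488, 489, 490, 491]
188 [214, 213, 213, 159, 89, 58, 61, 61, 57, 83, 184, 207, 212, 213, 213, 213, 214, 213, 213, 212, 213, 213, 212, 212, 213, 213, 212, 211, 211, 211, 211, 212, 211, 211, 211, 211, 211, 212, 210, 189, 178, 146, 87, 54, 59, 69, 94, 101, 102, 99, 99, 128, 197, 213, 211, 212, 211, 211, 211, 212, 211, 211, 211, 211, 212, 212, 212, 212, 212, 212, 211, 211, 211, 212, 210, 210, 210, 213, 213, 177, 103, 58, 61, 61, 59, 68, 135, 198, 211, 210, 210, 210, 211, 211, 210]
18 41.15 3.7
20 40.8 3.07
22 40.45 2.45
24 40.1 1.82
26 39.75 1.2
28 39.4 0.58
29 39.22 0.26
30 39.04 -0.05
ptr [np.float64(0.71), np.float64(1.22)] TCP travel -68.76169938129037
```

View pics/w2c.png

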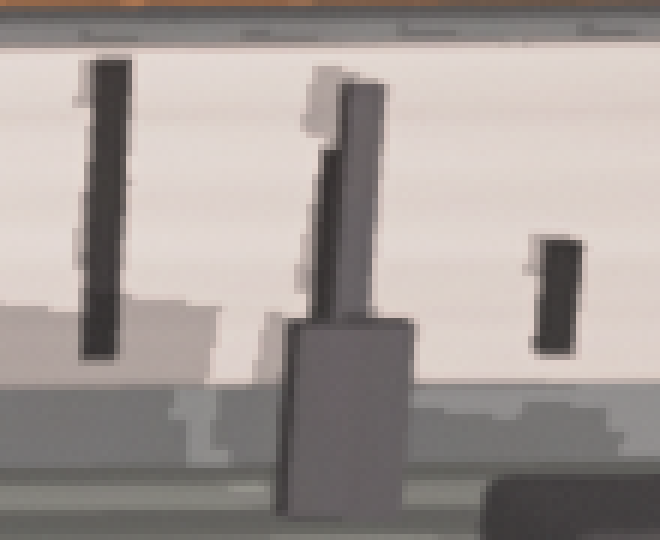

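The pointer is about 0.5 mm short of the middle mark after allowing for parallax, so I'll trim it and check it holds.

```bash
python3 -m creep '[[-1,[0,-0.05,0],0],[-1,[0,-0.05,0],0],[-1,[0,-0.05,0],0],[-1,[0,-0.05,0],0],[-1,[0,-0.05,0],0],[-1,[0,-0.05,0],0],[-1,[0,-0.05,0],0],[-1,[0,-0.05,0],0],[-1,[0,-0.05,0],0],[-1,[0,-0.05,0],0]]' 40;  python3 - <<'E'
from h import *
p=manip.camera_params("wrist");im=manip.camera("wrist");g=cv2.cvtColor(im,7)
print(g[172,405:500].tolist(),g[186,405:500].tolist())
t=manip.camera("top")[:,:,::-1];s=manip.camera("scene")[:,:,::-1]
a=cv2.resize(t[180:330,310:420],None,fx=4,fy=4,interpolation=2);b=cv2.resize(s[190:300,230:365],(405*600//330*1,600),interpolation=2)
b=cv2.resize(s[210:290,265:340],(340,363),interpolation=2)
c=np.zeros((600,780,3),np.uint8);c[:,:440]=a;c[:363,440:]=b;cv2.imwrite("pics/fin.png",c)
e=np.array([np.cos(.1275),np.sin(.1275),0]);o=np.array([562.9,-47.8,0])
print(manip.read_state()['eef_pos'],(manip.read_state()['eef_pos']-o)@e)
E
```

```text
clock: 6.15
eef_pos: [494.3, -57.0, 87.5]
eef_rot: [3.139, 0.001, 1.693]
wrist_force: [11.0, -3.8, -9.1]
finger_gap: 11.1
finger_force: 40.0
[213, 213, 214, 215, 182, 107, 64, 63, 63, 61, 68, 130, 200, 215, 214, 213, 213, 213, 212, 213, 213, 211, 213, 213, 211, 213, 212, 212, 212, 212, 213, 213, 212, 211, 212, 212, 212, 212, 211, 212, 213, 213, 184, 113, 61, 54, 64, 94, 101, 100, 101, 98, 114, 194, 214, 213, 212, 213, 212, 212, 212, 212, 212, 212, 212, 211, 211, 211, 211, 211, 211, 211, 211, 211, 211, 211, 210, 210, 211, 211, 211, 211, 210, 211, 211, 211, 210, 210, 211, 211, 211, 212, 211, 211, 211] [213, 214, 216, 214, 141, 75, 61, 62, 61, 63, 109, 196, 214, 214, 213, 213, 212, 213, 213, 213, 213, 212, 212, 211, 212, 214, 213, 212, 212, 212, 212, 211, 212, 211, 211, 211, 211, 211, 212, 206, 178, 165, 111, 61, 54, 65, 93, 101, 101, 99, 100, 125, 196, 212, 211, 210, 211, 211, 210, 211, 211, 211, 211, 211, 211, 211, 211, 211, 212, 211, 211, 211, 211, 211, 211, 211, 211, 212, 212, 211, 137, 66, 57, 61, 61, 59, 74, 157, 203, 211, 210, 210, 211, 210, 211]
[494.31653813 -56.98955241  87.50138314] -69.19525770606106
```

View pics/fin.png

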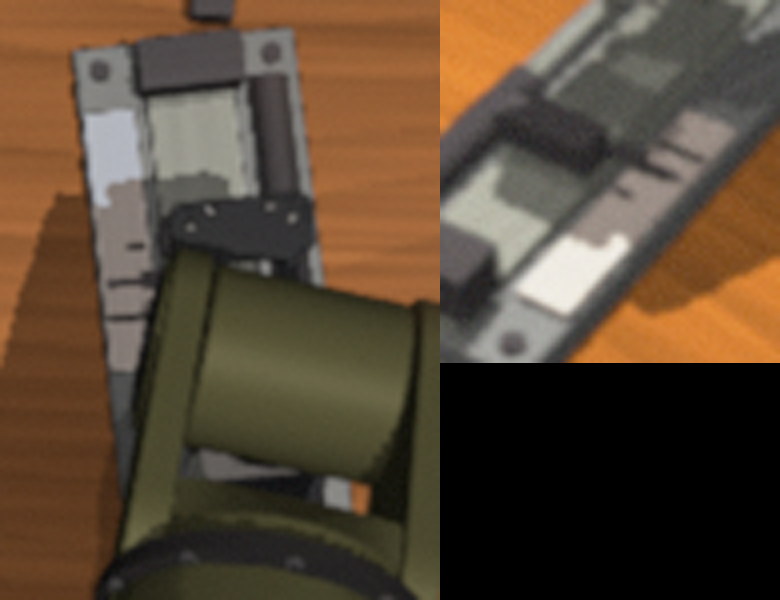

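Run:
```python
from h import *
e=np.array([np.cos(.1275),np.sin(.1275),0]);o=np.array([562.9,-47.8,0])
p1=dict(fovy=58.377356196526385,cx=317.74798956426,cy=238.3368017980485,origin=np.array([551.18825095,27.39289879,323.74129637]),attitude=np.array([2.86935341,.0012456026,.123152106]))
g=cv2.imread("pics/w1.png",0)
def cen(g,v,a,b,th=None):
    r=g[v,a:b].astype(float);bg=np.percentile(r,90);w=np.clip(bg-r-.25*(bg-r.min()),0,None);return a+(w@np.arange(b-a))/w.sum()
for v in(150,155,160,165):
    u=cen(g,v,416,437);m=cen(g,v,314,329) ;print(v,"ptr",u.round(2),((onz(p1,u,v,31)-o)@e).round(2),"mid",m.round(2),[((onz(p1,m,v,z)-o)@e).round(2) for z in(20,28)])
p=manip.camera_params("wrist");
for u,v in((454.6,172),(453.6,186)): print("now ptr",((onz(p,u,v,31)-o)@e).round(2))
print("mid mark now",[((onz(p,450.5,172,z)-o)@e).round(2) for z in(20,24,28)])
```

```text
150 ptr 425.43 69.51 mid 320.16 [np.float64(-0.85), np.float64(-0.89)]
155 ptr 425.53 69.78 mid 321.22 [np.float64(-0.13), np.float64(-0.18)]
160 ptr 425.26 69.81 mid 321.13 [np.float64(-0.2), np.float64(-0.25)]
165 ptr 424.93 69.8 mid 321.12 [np.float64(-0.21), np.float64(-0.26)]
now ptr 0.66
now ptr 0.73
mid mark now [np.float64(1.96), np.float64(0.72), np.float64(-0.51)]
```

```bash
python3 -m creep '[[-1,[0,-0.05,0],0],[-1,[0,-0.05,0],0],[-1,[0,-0.05,0],0],[-1,[0,-0.05,0],0],[-1,[0,-0.05,0],0],[-1,[0,-0.05,0],0],[-1,[0,-0.05,0],0],[-1,[0,-0.05,0],0]]' 40 && python3 -c "
from cell import manip
print(manip.read_state()['qd'].round(3));print(manip.sign_off())"
```

```text
clock: 7.1
eef_pos: [493.8, -57.1, 87.5]
eef_rot: [3.139, 0.001, 1.693]
wrist_force: [10.3, -4.3, -9.0]
finger_gap: 11.1
finger_force: 40.0
[ 0.001 -0.     0.001 -0.001 -0.    -0.001]
the job is handed in; nothing more can be done
None
```

The ring on the cork pad is the medium one, so I pulled the jaw out to the middle mark, estimated within about 0.5 mm; the gripper was still holding it there at 40 N when I handed the job in at about 7 s.

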